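# Re-rack a row of sample tubes in the same order

## Robot

A 7-joint arm with a two-finger parallel gripper is mounted at the origin on a cart in front of the work surface, level with it; the furniture and walls round the work are solid. World frame = base frame: x ahead of the robot, y to its left, z up, the work surface at z = 0. Lengths are in m, angles in degrees, forces in N, time in s.
With the tool pointing down it reaches from about 0.35 to 0.775 m from the base axis. Payload 3.1 kg.
Tool frame: the origin (TCP) lies on the centre line of the jaws, within the pads' length; the fingertips stand 17 mm ahead of it and the grasp point (between the pads) lies 2 mm behind it (robot.tip_reach is the distance from the TCP to the fingertips, in m); z points along the fingers, y is the line along which they close (so a half turn about z gives the same grasp; the last joint's range is limited). The gripper opens to 85 mm and grips with 20 to 120 N. Pads are 22 mm wide; open, the fingers measure 114 mm over their backs; the gripper's body (76 mm by 85 mm) begins 54 mm behind the grasp point. The pads swing forward as they close: fully open they stand 13 mm farther back than shut.
Start: joints at [-77.447, 17.813, 0.802, 86.603, -0.252, 75.585, -1.558], TCP at [0.142, 0.531, 0.248] pointing down, gripper open.
Joint ranges: [-154.91, 154.91], [-16.99, 109.72], [-72.82, 74.43], [7.12, 147.25], [-82.49, 262.49], [11.32, 116.49], [-174.64, 174.64]. Speed limits (degrees/s): [159.86, 159.86, 180, 180, 180, 180, 180].

## Interface

Orientations are given as [roll, pitch, yaw] about the fixed x, y, z axes, in that order (R = Rz(yaw) Ry(pitch) Rx(roll)).
In Python, from station import robot, fingers, vision, workorder, recognise gives the robot as it stands. Calls block until the motion is done:
- robot.move_to(position, orientation): joint-space move of the TCP to a pose.
- robot.line_to(position, orientation=None, velocity=0.15, f_stop=None): straight line of the TCP; orientation=None keeps the orientation; velocity is the mean speed in m/s. With f_stop (N) it stops when the force on the tool has changed by that much, and returns True; else False.
- robot.move_j(angles): joint-space move.
- fingers.gripper_to(opening, force=None): opening from 0.0 (shut) to 1.0 (fully open); force is the grip in N (None keeps the last); returns when the fingers have stopped.
- robot.pause(seconds).
- robot.inverse_kinematics(position, orientation): joint angles nearest the present ones, or None.
- vision.grab_frame(name): name is "scene" or "top"; returns the picture (480x640x3 uint8, red, green, blue); there is no depth.
- vision.calibration(name): a dict with "mtx" (3x3 intrinsics, pixels), "extrinsics" (4x4, takes a point from world to camera coordinates). Camera axes: x right, y up, looking along -z (the intrinsics and any distortion apply to the point x, -y, -z); pixel columns grow to the right and rows downward; lengths in m; the calibration is good to about 2 mm. A picture is of the moment at which its call begins. calibration takes no time and is no camera call.
A pose or a line that the arm cannot do raises robot.PlanningError and nothing moves.
- workorder.close_job(): hands the job in; it is judged then, once.
Trained networks look in the newest picture that a camera, given by its name, has taken for a name from the list of things; names that differ only in an ending like _2 or _b are one class to them, and where a whole thing is asked for, a point or a joint stands for the part that bears it (a point fixed in the world has none). Each returns a list of dicts, best first, with "p" (0 to 1); they miss things now and then, are a little off and sometimes report something else, mostly with a low value. They report only what shows in the picture. A call takes as long as a camera call.
- recognise(label, camera): "rect" ([centre column, centre row, width, height] in pixels, round what is visible of it).
Readings, each from a call of its own:
- robot.current_time_s(): time.
- robot.current_joint_positions(): joint angles.
- robot.current_dq(): joint speeds.
- robot.current_joint_torque(): joint torques, N m.
- robot.current_tool_pos(): TCP position.
- robot.current_eef_rot(): TCP orientation.
- robot.current_contact_force(): force on the tool from outside, world axes, zero at the start.
- robot.current_torque(): the same for the moment, N m.
- robot.current_finger_gap(): opening from 0.0 (shut) to 1.0 (fully open).
- robot.current_gripper_force(): force on a finger pad.
Only numpy, scipy, OpenCV 4.12 (cv2) and the standard library are available. Lean on these libraries where they do the work, as an engineer would, in place of code of your own. Each camera call takes 0.05 s, during which the arm holds its last target. There are 200 camera calls.

## Task

Move the four sample tubes from the white rack to the empty blue rack without changing their order: take them one at a time, starting at the red-peg end of the white rack, and fill the blue rack from its own red-peg end, so that the tube nearest the red peg ends up nearest the red peg. Stand each tube upright on the floor of its well, knock none over and leave those already placed where they are.

Things in the scene. Friction and masses are not known exactly. Their poses are not given: they have to be found in the camera images.
- full_rack: White tube rack, 262 x 76 mm, 50 mm high, fixed; the four tubes stand in it at the start. Origin: centre of underside; y along the row, x across, z up. Four square wells 44 mm wide, mouths at z = 50 mm, flat floor at z = 6 mm, centres at y = +75, +25, -25, -75 mm. A red peg stands at one end and a black peg at the other, either way round; count the wells from the red peg.
- empty_rack: Blue tube rack, 262 x 76 mm, 50 mm high, fixed; empty at the start. Origin: centre of underside; y along the row, x across, z up. Four square wells 44 mm wide, mouths at z = 50 mm, flat floor at z = 6 mm, centres at y = +75, +25, -25, -75 mm. A red peg stands at one end and a black peg at the other, either way round; count the wells from the red peg.
- full_rack_red_peg: Red peg (fixed spool, 22 mm across, 34 mm high) marking where the row of the white rack begins; a like black peg marks the other end. Origin: centre of its underside, on the line of the row, 6 mm above the bench; the wells' centres lie 43, 93, 143 and 193 mm from it towards the black peg.
- empty_rack_red_peg: Red peg (fixed spool, 22 mm across, 34 mm high) marking where the row of the blue rack begins; a like black peg marks the other end. Origin: centre of its underside, on the line of the row, 6 mm above the bench; the wells' centres lie 43, 93, 143 and 193 mm from it towards the black peg.
- orange_tube_center (a point): Clear screw-cap tube with orange cap and light brown contents; 116 mm tall, about 45 g. Body 29 mm across, flat-footed; cap 34 mm across over the top 19 mm. Point: on its axis, half-way up, 58 mm above its foot; z is its axis. It may stand in any well of the white rack. Grasp by the cap from above, fingers across the row (tubes stand 50 mm apart along it).
- teal_tube_center (a point): Clear screw-cap tube with teal (blue-green) cap, empty; 116 mm tall, about 45 g. Body 29 mm across, flat-footed; cap 34 mm across over the top 19 mm. Point: on its axis, half-way up, 58 mm above its foot; z is its axis. It may stand in any well of the white rack. Grasp by the cap from above, fingers across the row (tubes stand 50 mm apart along it).
- blue_tube_center (a point): Clear screw-cap tube with blue cap and pink contents; 116 mm tall, about 45 g. Body 29 mm across, flat-footed; cap 34 mm across over the top 19 mm. Point: on its axis, half-way up, 58 mm above its foot; z is its axis. It may stand in any well of the white rack. Grasp by the cap from above, fingers across the row (tubes stand 50 mm apart along it).
- yellow_tube_center (a point): Clear screw-cap tube with yellow cap, empty; 116 mm tall, about 45 g. Body 29 mm across, flat-footed; cap 34 mm across over the top 19 mm. Point: on its axis, half-way up, 58 mm above its foot; z is its axis. It may stand in any well of the white rack. Grasp by the cap from above, fingers across the row (tubes stand 50 mm apart along it).

How it is judged (in metres and radians):
On the way, in this order (a step that is already met when the one before it is completed fails the run):
1. the first tube, counted from the red peg of the white rack, has been moved to the first well from the red peg of the blue rack; the others still stand in their wells (((horizontal distance between orange_tube_center and empty_rack_red_peg between 0.031 and 0.055 m and x of orange_tube_center in the frame of empty_rack between -0.012 and 0.012 m and z of orange_tube_center in the frame of empty_rack between 0.058 and 0.07 m and angle between orange_tube_center's own z axis and vertical below 0.2 rad) or (horizontal distance between teal_tube_center and empty_rack_red_peg between 0.031 and 0.055 m and x of teal_tube_center in the frame of empty_rack between -0.012 and 0.012 m and z of teal_tube_center in the frame of empty_rack between 0.058 and 0.07 m and angle between teal_tube_center's own z axis and vertical below 0.2 rad) or (horizontal distance between blue_tube_center and empty_rack_red_peg between 0.031 and 0.055 m and x of blue_tube_center in the frame of empty_rack between -0.012 and 0.012 m and z of blue_tube_center in the frame of empty_rack between 0.058 and 0.07 m and angle between blue_tube_center's own z axis and vertical below 0.2 rad) or (horizontal distance between yellow_tube_center and empty_rack_red_peg between 0.031 and 0.055 m and x of yellow_tube_center in the frame of empty_rack between -0.012 and 0.012 m and z of yellow_tube_center in the frame of empty_rack between 0.058 and 0.07 m and angle between yellow_tube_center's own z axis and vertical below 0.2 rad)) and (horizontal distance between orange_tube_center and full_rack_red_peg between 0.078 and 0.108 m or horizontal distance between teal_tube_center and full_rack_red_peg between 0.078 and 0.108 m or horizontal distance between blue_tube_center and full_rack_red_peg between 0.078 and 0.108 m or horizontal distance between yellow_tube_center and full_rack_red_peg between 0.078 and 0.108 m) and (horizontal distance between orange_tube_center and full_rack_red_peg between 0.128 and 0.158 m or horizontal distance between teal_tube_center and full_rack_red_peg between 0.128 and 0.158 m or horizontal distance between blue_tube_center and full_rack_red_peg between 0.128 and 0.158 m or horizontal distance between yellow_tube_center and full_rack_red_peg between 0.128 and 0.158 m) and (horizontal distance between orange_tube_center and full_rack_red_peg between 0.178 and 0.208 m or horizontal distance between teal_tube_center and full_rack_red_peg between 0.178 and 0.208 m or horizontal distance between blue_tube_center and full_rack_red_peg between 0.178 and 0.208 m or horizontal distance between yellow_tube_center and full_rack_red_peg between 0.178 and 0.208 m)), for 0.2 s.
2. the second tube, counted from the red peg of the white rack, has been moved to the second well from the red peg of the blue rack; the others still stand in their wells (((horizontal distance between orange_tube_center and empty_rack_red_peg between 0.081 and 0.105 m and x of orange_tube_center in the frame of empty_rack between -0.012 and 0.012 m and z of orange_tube_center in the frame of empty_rack between 0.058 and 0.07 m and angle between orange_tube_center's own z axis and vertical below 0.2 rad) or (horizontal distance between teal_tube_center and empty_rack_red_peg between 0.081 and 0.105 m and x of teal_tube_center in the frame of empty_rack between -0.012 and 0.012 m and z of teal_tube_center in the frame of empty_rack between 0.058 and 0.07 m and angle between teal_tube_center's own z axis and vertical below 0.2 rad) or (horizontal distance between blue_tube_center and empty_rack_red_peg between 0.081 and 0.105 m and x of blue_tube_center in the frame of empty_rack between -0.012 and 0.012 m and z of blue_tube_center in the frame of empty_rack between 0.058 and 0.07 m and angle between blue_tube_center's own z axis and vertical below 0.2 rad) or (horizontal distance between yellow_tube_center and empty_rack_red_peg between 0.081 and 0.105 m and x of yellow_tube_center in the frame of empty_rack between -0.012 and 0.012 m and z of yellow_tube_center in the frame of empty_rack between 0.058 and 0.07 m and angle between yellow_tube_center's own z axis and vertical below 0.2 rad)) and (horizontal distance between orange_tube_center and full_rack_red_peg between 0.128 and 0.158 m or horizontal distance between teal_tube_center and full_rack_red_peg between 0.128 and 0.158 m or horizontal distance between blue_tube_center and full_rack_red_peg between 0.128 and 0.158 m or horizontal distance between yellow_tube_center and full_rack_red_peg between 0.128 and 0.158 m) and (horizontal distance between orange_tube_center and full_rack_red_peg between 0.178 and 0.208 m or horizontal distance between teal_tube_center and full_rack_red_peg between 0.178 and 0.208 m or horizontal distance between blue_tube_center and full_rack_red_peg between 0.178 and 0.208 m or horizontal distance between yellow_tube_center and full_rack_red_peg between 0.178 and 0.208 m)), for 0.2 s.
3. the third tube, counted from the red peg of the white rack, has been moved to the third well from the red peg of the blue rack; the others still stand in their wells (((horizontal distance between orange_tube_center and empty_rack_red_peg between 0.131 and 0.155 m and x of orange_tube_center in the frame of empty_rack between -0.012 and 0.012 m and z of orange_tube_center in the frame of empty_rack between 0.058 and 0.07 m and angle between orange_tube_center's own z axis and vertical below 0.2 rad) or (horizontal distance between teal_tube_center and empty_rack_red_peg between 0.131 and 0.155 m and x of teal_tube_center in the frame of empty_rack between -0.012 and 0.012 m and z of teal_tube_center in the frame of empty_rack between 0.058 and 0.07 m and angle between teal_tube_center's own z axis and vertical below 0.2 rad) or (horizontal distance between blue_tube_center and empty_rack_red_peg between 0.131 and 0.155 m and x of blue_tube_center in the frame of empty_rack between -0.012 and 0.012 m and z of blue_tube_center in the frame of empty_rack between 0.058 and 0.07 m and angle between blue_tube_center's own z axis and vertical below 0.2 rad) or (horizontal distance between yellow_tube_center and empty_rack_red_peg between 0.131 and 0.155 m and x of yellow_tube_center in the frame of empty_rack between -0.012 and 0.012 m and z of yellow_tube_center in the frame of empty_rack between 0.058 and 0.07 m and angle between yellow_tube_center's own z axis and vertical below 0.2 rad)) and (horizontal distance between orange_tube_center and full_rack_red_peg between 0.178 and 0.208 m or horizontal distance between teal_tube_center and full_rack_red_peg between 0.178 and 0.208 m or horizontal distance between blue_tube_center and full_rack_red_peg between 0.178 and 0.208 m or horizontal distance between yellow_tube_center and full_rack_red_peg between 0.178 and 0.208 m)), for 0.2 s.
4. the last tube, counted from the red peg of the white rack, has been moved to the last well from the red peg of the blue rack; the others are where they were put (((horizontal distance between orange_tube_center and empty_rack_red_peg between 0.181 and 0.205 m and x of orange_tube_center in the frame of empty_rack between -0.012 and 0.012 m and z of orange_tube_center in the frame of empty_rack between 0.058 and 0.07 m and angle between orange_tube_center's own z axis and vertical below 0.2 rad) or (horizontal distance between teal_tube_center and empty_rack_red_peg between 0.181 and 0.205 m and x of teal_tube_center in the frame of empty_rack between -0.012 and 0.012 m and z of teal_tube_center in the frame of empty_rack between 0.058 and 0.07 m and angle between teal_tube_center's own z axis and vertical below 0.2 rad) or (horizontal distance between blue_tube_center and empty_rack_red_peg between 0.181 and 0.205 m and x of blue_tube_center in the frame of empty_rack between -0.012 and 0.012 m and z of blue_tube_center in the frame of empty_rack between 0.058 and 0.07 m and angle between blue_tube_center's own z axis and vertical below 0.2 rad) or (horizontal distance between yellow_tube_center and empty_rack_red_peg between 0.181 and 0.205 m and x of yellow_tube_center in the frame of empty_rack between -0.012 and 0.012 m and z of yellow_tube_center in the frame of empty_rack between 0.058 and 0.07 m and angle between yellow_tube_center's own z axis and vertical below 0.2 rad))), for 0.2 s.
At the end, for the whole second after the job is handed in: Each of the blue rack's four wells holds one tube, in the order they had from the red peg: centre within 12 mm of the well's centre along and across the row, standing on the floor (height within 6 mm), leaning less than 0.2 rad, released and at rest (under 20 mm/s) (((horizontal distance between orange_tube_center and empty_rack_red_peg between 0.031 and 0.055 m and x of orange_tube_center in the frame of empty_rack between -0.012 and 0.012 m and z of orange_tube_center in the frame of empty_rack between 0.058 and 0.07 m and angle between orange_tube_center's own z axis and vertical below 0.2 rad) or (horizontal distance between teal_tube_center and empty_rack_red_peg between 0.031 and 0.055 m and x of teal_tube_center in the frame of empty_rack between -0.012 and 0.012 m and z of teal_tube_center in the frame of empty_rack between 0.058 and 0.07 m and angle between teal_tube_center's own z axis and vertical below 0.2 rad) or (horizontal distance between blue_tube_center and empty_rack_red_peg between 0.031 and 0.055 m and x of blue_tube_center in the frame of empty_rack between -0.012 and 0.012 m and z of blue_tube_center in the frame of empty_rack between 0.058 and 0.07 m and angle between blue_tube_center's own z axis and vertical below 0.2 rad) or (horizontal distance between yellow_tube_center and empty_rack_red_peg between 0.031 and 0.055 m and x of yellow_tube_center in the frame of empty_rack between -0.012 and 0.012 m and z of yellow_tube_center in the frame of empty_rack between 0.058 and 0.07 m and angle between yellow_tube_center's own z axis and vertical below 0.2 rad)) and ((horizontal distance between orange_tube_center and empty_rack_red_peg between 0.081 and 0.105 m and x of orange_tube_center in the frame of empty_rack between -0.012 and 0.012 m and z of orange_tube_center in the frame of empty_rack between 0.058 and 0.07 m and angle between orange_tube_center's own z axis and vertical below 0.2 rad) or (horizontal distance between teal_tube_center and empty_rack_red_peg between 0.081 and 0.105 m and x of teal_tube_center in the frame of empty_rack between -0.012 and 0.012 m and z of teal_tube_center in the frame of empty_rack between 0.058 and 0.07 m and angle between teal_tube_center's own z axis and vertical below 0.2 rad) or (horizontal distance between blue_tube_center and empty_rack_red_peg between 0.081 and 0.105 m and x of blue_tube_center in the frame of empty_rack between -0.012 and 0.012 m and z of blue_tube_center in the frame of empty_rack between 0.058 and 0.07 m and angle between blue_tube_center's own z axis and vertical below 0.2 rad) or (horizontal distance between yellow_tube_center and empty_rack_red_peg between 0.081 and 0.105 m and x of yellow_tube_center in the frame of empty_rack between -0.012 and 0.012 m and z of yellow_tube_center in the frame of empty_rack between 0.058 and 0.07 m and angle between yellow_tube_center's own z axis and vertical below 0.2 rad)) and ((horizontal distance between orange_tube_center and empty_rack_red_peg between 0.131 and 0.155 m and x of orange_tube_center in the frame of empty_rack between -0.012 and 0.012 m and z of orange_tube_center in the frame of empty_rack between 0.058 and 0.07 m and angle between orange_tube_center's own z axis and vertical below 0.2 rad) or (horizontal distance between teal_tube_center and empty_rack_red_peg between 0.131 and 0.155 m and x of teal_tube_center in the frame of empty_rack between -0.012 and 0.012 m and z of teal_tube_center in the frame of empty_rack between 0.058 and 0.07 m and angle between teal_tube_center's own z axis and vertical below 0.2 rad) or (horizontal distance between blue_tube_center and empty_rack_red_peg between 0.131 and 0.155 m and x of blue_tube_center in the frame of empty_rack between -0.012 and 0.012 m and z of blue_tube_center in the frame of empty_rack between 0.058 and 0.07 m and angle between blue_tube_center's own z axis and vertical below 0.2 rad) or (horizontal distance between yellow_tube_center and empty_rack_red_peg between 0.131 and 0.155 m and x of yellow_tube_center in the frame of empty_rack between -0.012 and 0.012 m and z of yellow_tube_center in the frame of empty_rack between 0.058 and 0.07 m and angle between yellow_tube_center's own z axis and vertical below 0.2 rad)) and ((horizontal distance between orange_tube_center and empty_rack_red_peg between 0.181 and 0.205 m and x of orange_tube_center in the frame of empty_rack between -0.012 and 0.012 m and z of orange_tube_center in the frame of empty_rack between 0.058 and 0.07 m and angle between orange_tube_center's own z axis and vertical below 0.2 rad) or (horizontal distance between teal_tube_center and empty_rack_red_peg between 0.181 and 0.205 m and x of teal_tube_center in the frame of empty_rack between -0.012 and 0.012 m and z of teal_tube_center in the frame of empty_rack between 0.058 and 0.07 m and angle between teal_tube_center's own z axis and vertical below 0.2 rad) or (horizontal distance between blue_tube_center and empty_rack_red_peg between 0.181 and 0.205 m and x of blue_tube_center in the frame of empty_rack between -0.012 and 0.012 m and z of blue_tube_center in the frame of empty_rack between 0.058 and 0.07 m and angle between blue_tube_center's own z axis and vertical below 0.2 rad) or (horizontal distance between yellow_tube_center and empty_rack_red_peg between 0.181 and 0.205 m and x of yellow_tube_center in the frame of empty_rack between -0.012 and 0.012 m and z of yellow_tube_center in the frame of empty_rack between 0.058 and 0.07 m and angle between yellow_tube_center's own z axis and vertical below 0.2 rad)) and linear speed of each of orange_tube, teal_tube, blue_tube, yellow_tube below 0.02 m/s and contact force between the fingers and orange_tube below 0.1 N and contact force between the fingers and teal_tube below 0.1 N and contact force between the fingers and blue_tube below 0.1 N and contact force between the fingers and yellow_tube below 0.1 N); the robot touches nothing.
It fails at once if a tube is tipped over (angle between any of orange_tube_center, teal_tube_center, blue_tube_center, yellow_tube_center's own z axis and vertical above 0.8 rad).
It also fails if it takes over 96 s, if anything falls off the work surface, if the arm or the gripper's body presses on something with over 40 N, if the wrist force passes 120 N, or if a joint passes its speed limit or range.

## Working session

There is one attempt and no reset: what is moved stays moved. The work goes in short steps, each a Python script; the robot and the scene stay as the last script left them, time stands still between calls to the robot, and variables do not carry over. Pictures are saved under pics/ and viewed, at most 14 in all, crops included, and the job is handed in when it is done.

```bash
mkdir -p pics; python3 - <<'E'
from station import robot, fingers, vision, workorder, recognise
import cv2,numpy as np
for c in ("top","scene"):
    im=vision.grab_frame(c); cv2.imwrite(f"pics/{c}0.png",im[:,:,::-1])
    k=vision.calibration(c); print(c,{a:(np.round(b,3).tolist() if b is not None else b) for a,b in k.items()})
    for l in ("full_rack","empty_rack","full_rack_red_peg","empty_rack_red_peg","orange_tube_center","teal_tube_center","blue_tube_center","yellow_tube_center"):
        print(l,[(np.round(d["rect"]).tolist(),round(d["p"],2)) for d in recognise(l,c)])
print(robot.current_eef_rot(),robot.current_time_s(),robot.tip_reach)
E
```

```text
top {'mtx': [[572.137, 0.0, 314.427], [0.0, 572.137, 240.669], [0.0, 0.0, 1.0]], 'extrinsics': [[-0.018, -0.999, -0.028, 0.022], [0.995, -0.021, 0.101, -0.553], [-0.102, -0.026, 0.994, -1.172], [0.0, 0.0, 0.0, 1.0]]}
full_rack [([234.0, 265.0, 128.0, 68.0], 0.82)]
empty_rack [([409.0, 259.0, 129.0, 45.0], 0.9)]
full_rack_red_peg [([286.0, 247.0, 13.0, 10.0], 0.51)]
empty_rack_red_peg [([352.0, 253.0, 12.0, 10.0], 0.5)]
orange_tube_center [([215.0, 266.0, 26.0, 15.0], 0.85)]
teal_tube_center [([237.0, 257.0, 20.0, 17.0], 0.52), ([263.0, 252.0, 22.0, 23.0], 0.5), ([352.0, 254.0, 12.0, 6.0], 0.33)]
blue_tube_center [([263.0, 251.0, 22.0, 19.0], 0.82)]
yellow_tube_center [([190.0, 274.0, 31.0, 21.0], 0.75)]
scene {'mtx': [[606.415, 0.0, 309.956], [0.0, 606.415, 240.902], [0.0, 0.0, 1.0]], 'extrinsics': [[-0.855, -0.518, 0.018, 0.445], [0.409, -0.652, 0.638, -0.262], [-0.32, 0.553, 0.769, -0.965], [0.0, 0.0, 0.0, 1.0]]}
full_rack [([256.0, 349.0, 85.0, 141.0], 0.85)]
empty_rack [([361.0, 206.0, 103.0, 105.0], 0.72)]
full_rack_red_peg [([239.0, 360.0, 22.0, 47.0], 0.56)]
empty_rack_red_peg [([326.0, 236.0, 18.0, 19.0], 0.73)]
orange_tube_center [([252.0, 336.0, 24.0, 46.0], 0.7), ([359.0, 207.0, 96.0, 101.0], 0.58)]
teal_tube_center [([260.0, 308.0, 22.0, 49.0], 0.94)]
blue_tube_center [([283.0, 277.0, 7.0, 8.0], 0.74), ([270.0, 283.0, 16.0, 46.0], 0.63)]
yellow_tube_center [([240.0, 360.0, 24.0, 51.0], 0.76), ([360.0, 204.0, 101.0, 104.0], 0.49)]
[1.79995997e+02 2.25282229e-03 1.65058920e+02] 0.9 0.017
```

View pics/top0.png

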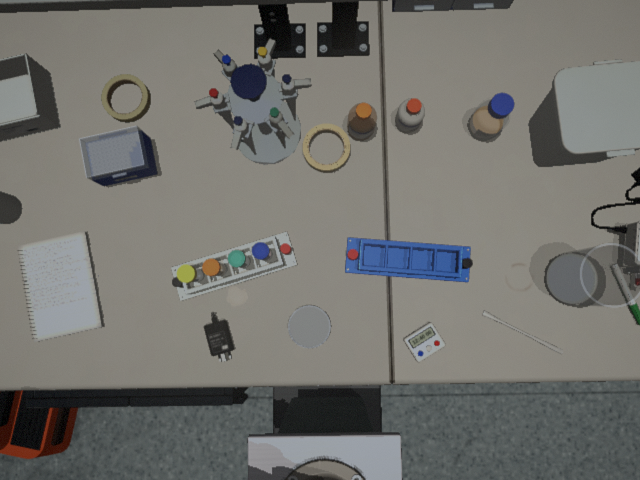

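View pics/scene0.png

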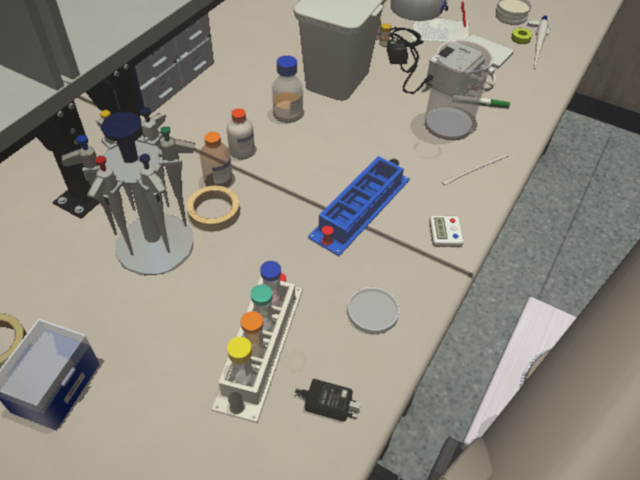

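The top view shows the white rack's red peg at (286,249), then the blue, teal, orange and yellow caps, with the black peg at (178,282). The blue rack's red peg is at (352,254) and its black peg at (467,263). I'll refine these with colour blobs.

```bash
cat > h.py <<'E'
from station import robot, fingers, vision, workorder, recognise
import cv2, numpy as np
def ray(c,uv,z):
    k=vision.calibration(c);K=np.array(k["mtx"]);E=np.array(k["extrinsics"]);R,t=E[:3,:3],E[:3,3]
    d=np.linalg.inv(K)@[uv[0],uv[1],1]; d=R.T@(d*[1,-1,-1]); C=-R.T@t
    return (C+d*(z-C[2])/d[2])[:2]
def blob(im,uv,lo,hi,r=14,hshift=0):
    hsv=cv2.cvtColor(im,cv2.COLOR_RGB2HSV); hsv[...,0]=(hsv[...,0].astype(int)+hshift)%180
    m=cv2.inRange(hsv,np.array(lo),np.array(hi)); w=np.zeros_like(m); x,y=map(int,uv); w[y-r:y+r,x-r:x+r]=255
    n,l,s,c=cv2.connectedComponentsWithStats(m&w); i=1+np.argmax(s[1:,4]); return c[i],s[i].tolist()
E
python3 - <<'E'
from h import *
im=vision.grab_frame("top")
P={}
for n,uv,lo,hi,z,hs in [("wred",(286,249),(10,130,90),(40,255,255),.036,20),("wblk",(178,282),(0,0,0),(179,255,60),.036,0),
 ("blue",(261,251),(105,120,60),(135,255,255),.12,0),("teal",(237,258),(70,90,60),(100,255,255),.12,0),("orange",(211,267),(5,150,110),(17,255,255),.12,0),("yellow",(187,273),(22,140,110),(35,255,255),.12,0),
 ("bred",(352,254),(10,130,90),(40,255,255),.036,20),("bblk",(467,263),(0,0,0),(179,255,60),.036,0)]:
    c,s=blob(im,uv,lo,hi,12,hs); P[n]=ray("top",c,z); print(n,c.round(1),s,P[n].round(4))
for a,b in (("wred","wblk"),("bred","bblk")):
    d=P[b]-P[a]; L=np.hypot(*d); print(L,np.degrees(np.arctan2(d[1],d[0])),[(P[a]+d/L*q).round(4).tolist() for q in (.043,.093,.143,.193)])
E
```

```text
wred [284.9 248.4] [280, 244, 11, 10, 78] [0.5377 0.073 ]
wblk [176.7 282.6] [173, 278, 10, 9, 53] [0.4708 0.2999]
blue [260.2 250.6] [252, 243, 17, 16, 214] [0.527  0.1146]
teal [236.2 258.3] [228, 251, 17, 16, 220] [0.5128 0.1613]
orange [210.8 267.1] [203, 259, 17, 17, 215] [0.4969 0.2108]
yellow [184.5 273.4] [178, 266, 16, 16, 127] [0.4856 0.262 ]
bred [352.4 254.2] [348, 249, 10, 11, 83] [ 0.5228 -0.0671]
bblk [466.5 263.2] [462, 259, 10, 10, 76] [ 0.4993 -0.3013]
0.23649531406724444 106.41900491787185 [[0.5255, 0.1143], [0.5114, 0.1622], [0.4972, 0.2102], [0.4831, 0.2582]]
0.2353460758289792 -95.7221624701157 [[0.5185, -0.1099], [0.5135, -0.1597], [0.5085, -0.2094], [0.5035, -0.2592]]
```

```bash
cat >> h.py <<'E'
SRC=dict(blue=(.5265,.1145),teal=(.512,.162),orange=(.497,.2105),yellow=(.4843,.260))
DST=[(.5185,-.1099),(.5135,-.1597),(.5085,-.2094),(.5035,-.2592)]
OS=[180,0,106.4]; OD=[180,0,84.3]; ZG=.110; ZH=.275
def pick(s,n=None):
    robot.move_to([*s,.20],OS); fingers.gripper_to(.75)
    print("down stop",robot.line_to([*s,ZG],OS,.1,f_stop=15))
    fingers.gripper_to(0,40); print("gap",robot.current_finger_gap(),robot.current_gripper_force())
    robot.line_to([*s,ZH],OS,.15); print("lifted gap",robot.current_finger_gap(),robot.current_time_s())
def place(d):
    robot.line_to([*d,ZH],OD,.2)
    robot.line_to([*d,.185],OD,.15)
    print("place stop",robot.line_to([*d,ZG-.002],OD,.06,f_stop=6),robot.current_tool_pos(),robot.current_contact_force())
    fingers.gripper_to(.75)
    robot.line_to([*d,.20],OD,.15); print("t",robot.current_time_s())
def snap(n):
    for c in ("top","scene"): cv2.imwrite(f"pics/{c}{n}.png",vision.grab_frame(c)[:,:,::-1])
E
python3 - <<'E'
from h import *
for p,o in [((*SRC["yellow"],ZG),OS),((*SRC["blue"],ZG),OS),((*DST[3],ZG),OD),((*DST[0],ZH),OD)]: print(robot.inverse_kinematics(list(p),o))
pick(SRC["blue"]); snap(1)
E
```

```text
[-49.02100749  25.79629017  25.55883202  98.5470089  -12.71640731
  58.53092354  -2.60664088]
[-40.63977482  26.29206094  35.6417952  100.54855009 -17.56306304
  58.80056164  17.80660041]
[ -8.88405636  33.54492691  49.88824232  96.43395984 -28.19594976
  63.43735124  43.59033307]
[-35.18521457  22.87089516  63.14338453  88.5165066  -20.53585974
  81.27648731  23.57400504]
down stop False
gap 0.38303692934041567 39.60656225681305
lifted gap 0.38563569929801533 6.0333
```

View pics/scene1.png

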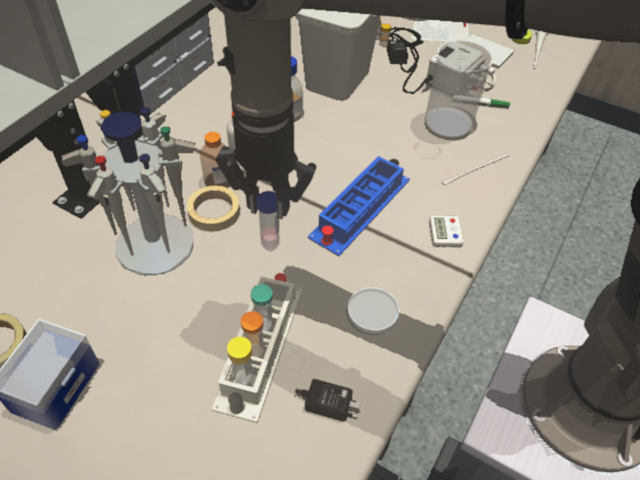

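The blue-capped tube hangs upright in the gripper at about (268,220), and the other three still stand in the white rack.

```bash
python3 - <<'E'
from h import *
place(DST[0]); snap(2)
E
```

```text
place stop True [ 0.51818347 -0.10990196  0.11072021] [1.03069567 0.48961974 3.81298808]
t 10.4583
```

View pics/scene2.png

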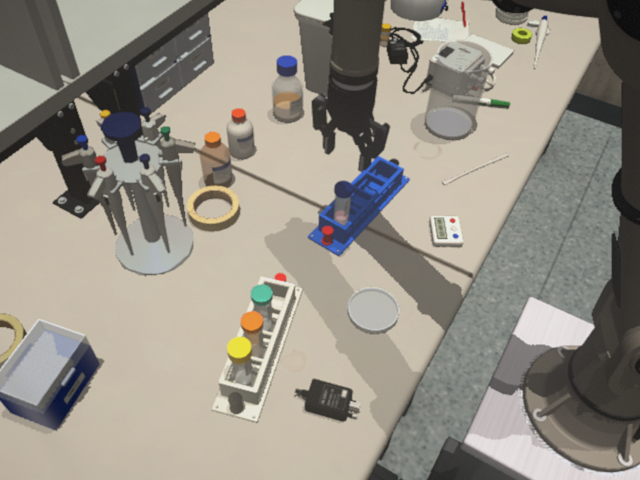

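The blue-capped tube stands upright in the first well, at about (342,205). Teal is next, then orange, with a grip check before each placing.

```bash
sed -i 's/robot.move_to(\[\*s,.20\],OS)/robot.line_to([*s,.22],OS,.2)/' h.py; python3 - <<'E'
from h import *
for i,n in ((1,"teal"),(2,"orange")):
    pick(SRC[n])
    assert robot.current_finger_gap()>.3
    place(DST[i]); snap(2+i)
E
```

```text
down stop False
gap 0.38345358139834557 39.5207154750824
lifted gap 0.38736900305510263 15.175
place stop True [ 0.51323367 -0.15968238  0.1106341 ] [-0.34694675  0.35058749  4.58845116]
t 19.9917
down stop False
gap 0.3832184462244891 39.68323588371277
lifted gap 0.3838538703116659 25.2
place stop True [ 0.50821482 -0.20933811  0.11066645] [0.38339833 0.77162078 3.39298351]
t 30.5083
```

View pics/scene4.png

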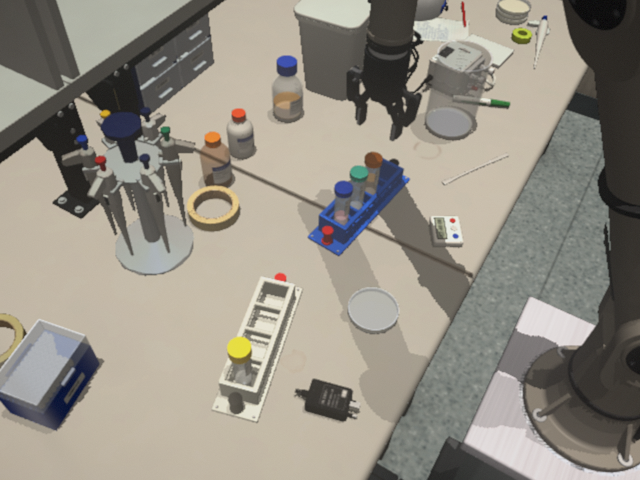

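Blue (343,190), teal (358,175) and orange (373,160) stand upright in order. Only yellow remains in the white rack, at (239,350).

```bash
python3 - <<'E'
from h import *
pick(SRC["yellow"])
assert robot.current_finger_gap()>.3
place(DST[3]); robot.line_to([.50,.05,.30],OD,.2); robot.pause(.5); snap(5)
E
```

```text
down stop False
gap 0.3860383927705918 39.50896203517914
lifted gap 0.3845869620834797 36.2083
place stop True [ 0.50326287 -0.25917983  0.11068568] [ 0.03187481 -0.05887256  4.73876594]
t 42.025
```

View pics/scene5.png

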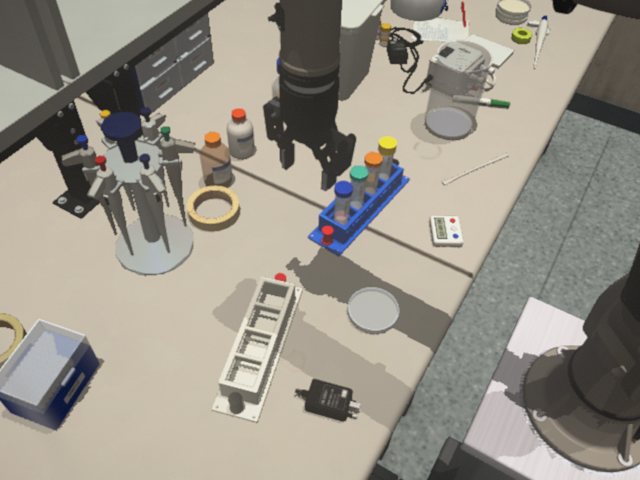

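All four tubes stand upright in the blue rack, from blue (343,190) to yellow (387,145) in the right order. The arm is clear of them.

```bash
python3 -c "
from station import workorder
print(workorder.close_job())"
```

```text
the job is handed in; nothing more can be done
None
```

All four tubes (blue, teal, orange, yellow from the red peg) now stand upright in the blue rack in their original order, and the job is handed in; the call returned no verdict.

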